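# Fetch the domino case from behind the things on the games tray

### The arm

A 7-joint arm with a two-finger parallel gripper is mounted at the origin on the work surface. World frame = base frame: x ahead of the robot, y to its left, z up, the work surface at z = 0. Lengths are in m, angles in rad, forces in N, time in s.
With the tool pointing down it reaches from about 0.425 to 0.925 m from the base axis. Payload 6.8 kg.
Tool frame: the origin (TCP) lies on the front face of the gripper's body, between the roots of the fingers; the fingertips stand 73 mm ahead of it and the grasp point (between the pads) lies 54 mm ahead of it (env.nose_length is the distance from the TCP to the fingertips, in m); z points along the fingers, y is the line along which they close (so a half turn about z gives the same grasp; the last joint's range is limited). The gripper opens to 85 mm and grips with 20 to 120 N. Pads are 22 mm wide; open, the fingers measure 114 mm over their backs; the gripper's body (76 mm by 85 mm) begins 54 mm behind the grasp point. The pads swing forward as they close: fully open they stand 13 mm farther back than shut.
Start: joints at [1.014, 0.477, 0.022, 1.555, -0.011, 1.109, -0.083], TCP at [0.293, -0.608, 0.304] pointing down, gripper open.
Joint ranges: [-2.96, 2.96], [-0.34, 2.1], [-1.41, 1.46], [0.24, 2.44], [-1.37, 4.51], [0.17, 1.92], [-2.96, 2.96]. Speed limits (rad/s): [2.39, 2.39, 3.14, 3.14, 3.14, 3.14, 3.14].

### API

Orientations are given as a unit quaternion [w, x, y, z].
In Python, from cell import env, kin, camera, calibration, job gives the robot as it stands. The module is installed in compiled form; this text tells all that it offers. Calls block until the motion is done:
- env.reach(position, orientation): joint-space move of the TCP to a pose.
- env.movel(position, velocity=0.15, rot=None, stop_force=None): straight line of the TCP; rot=None keeps the orientation; velocity is the mean speed in m/s. With stop_force (N) it stops when the force on the tool has changed by that much, and returns True; else False.
- env.goto_joints(angles): joint-space move.
- env.grip(opening, f_grip=None): finger opening in m; f_grip is the grip in N (None keeps the last); returns when the fingers have stopped.
- env.dwell(seconds).
- kin.inverse_kinematics(position, orientation): joint angles nearest the present ones, or None.
- env.get_state(): the state.
- camera(name): name is "side" or "top" or "wrist"; returns (picture, depth): 420x560x3 uint8, blue, green, red; 420x560 float32, m along the optical axis (not along the pixel's ray), 0 where there is no reading.
- calibration(name): a dict with "fx", "fy", "cx", "cy" (pixels), "k1" (the pictures are not rectified: a ray, as slopes to the right and down, at radius r is drawn at 1 + k1 r^2 times it, then the intrinsics apply), "rvec" (rotation vector, rad) and "tvec" (3), from world to camera coordinates, as OpenCV has them. Camera axes: x right, y down, z forward; pixel columns grow to the right and rows downward; lengths in m; the calibration is good to about 2 mm. A picture is of the moment at which its call begins: read the wrist's pose just before it. calibration takes no time and is no camera call; for the wrist camera it gives the pose at the moment of the call.
A pose or a line that the arm cannot do raises env.PlanningError and nothing moves.
- job.job_done(): hands the job in; it is judged then, once.
The state is a dict: "time": time; "qpos": joint angles; "joint_velocities": joint speeds; "joint_torque": joint torques, N m; "tcp_pos": TCP position; "orientation": TCP orientation; "force": force on the tool from outside, world axes, zero at the start; "torque": the same for the moment, N m; "opening": finger opening in m; "gripper_force": force on a finger pad.
Only numpy, scipy, OpenCV 4.12 (cv2) and the standard library are available. Lean on these libraries where they do the work, as an engineer would, in place of code of your own. Each camera call takes 0.05 s, during which the arm holds its last target. There are 200 camera calls.

### The job

Please get out the domino case that lies at the back of the games tray: first clear the doll, the dice cup and the tea tin from in front of it and stand all three upright on the cork mat, then lay the case, lid up, in the middle of the grey play mat with its long side along the mat's long side. After that put the doll, the cup and the tin back upright in the tray, each on the very spot where it stood at the start, and leave the drinking cup, the peg box and the ring box alone.

Things in the scene. Friction and masses are not known exactly. Their poses are not given: they have to be found in the camera images.
- tray: Low brown wooden games tray, fixed, 180 (x) by 264 (y) mm; floor 6 mm thick; rim 8 mm thick all round, its top 24 mm above the table. Origin: centre of the underside, on the table; y along its long side; -x is its front, towards the robot. Doll, cup and tin stand in a row along y, centres 37 mm in front of the origin, 76 mm apart, in any order; the case lies behind them.
- doll: Plain wooden skittle-shaped doll with a dark cap of hair: straight round body 42 mm in diameter and 50 mm tall with two thin dark bands, then a ball head 33 mm in diameter; 82 mm tall in all, about 70 g. Origin: centre of its underside, z up. Its body is gripped from above at about 42 mm above its foot, fingers in the gaps to its neighbours.
- dice_cup: Open round dice cup of dark wood, straight-sided, 42 mm outside diameter, 66 mm tall, wall 4 mm, about 80 g; stands mouth up. Origin: centre of its underside, z up.
- tea_tin: Closed round metal tea tin, 42 mm in diameter, 60 mm tall, with a small dark button 3 mm high on the lid, about 110 g. Origin: centre of its underside, z up.
- case: Closed domino case: light wooden block 44 (x) by 140 (y) by 38 (z) mm, about 240 g, lid up (dark lid strip with domino pips). Origin: centre of its underside; y runs along its length. Its front face is only about 5 to 15 mm behind the things in front of it; behind it about 40 mm are free to the tray's rim.
- cork_mat: Fixed cork mat, the side area: 240 (x) by 110 (y) mm, 3 mm thick. Origin: centre of its underside, on the table; x along its length.
- play_mat: Fixed grey fabric-covered play mat: 200 (x) by 120 (y) mm, 3 mm thick. Origin: centre of its underside, on the table; x along its length. The case belongs in its middle, the case's y axis along the mat's x axis (either way round).
- cup: Bystander: cream plastic drinking cup, 76 mm across the mouth, 85 mm tall. Origin: centre of its underside. To be left alone.
- peg_box: Bystander: black open box 160 by 160 by 40 mm holding a wooden board with twelve upright pegs, tops 62 mm above the table. Origin: centre of its underside. To be left alone.
- ring_box: Bystander: black open box 100 (x) by 170 (y) by 50 mm with dark wooden rings lying in it. Origin: centre of its underside. To be left alone.

How it is judged:
On the way, in this order (a step that is already met when the one before it is completed fails the run):
1. the doll, the dice cup and the tea tin all stand upright on the cork mat (x of doll in the frame of cork_mat between -0.12 and 0.12 m and y of doll in the frame of cork_mat between -0.055 and 0.055 m and z of doll in the frame of cork_mat between -0.003 and 0.007 m and angle between each of doll, dice_cup, tea_tin's own z axis and vertical below 0.12 rad and linear speed of each of doll, dice_cup, tea_tin below 0.02 m/s and angular speed of each of doll, dice_cup, tea_tin below 0.3 rad/s and x of dice_cup in the frame of cork_mat between -0.12 and 0.12 m and y of dice_cup in the frame of cork_mat between -0.055 and 0.055 m and z of dice_cup in the frame of cork_mat between -0.003 and 0.007 m and x of tea_tin in the frame of cork_mat between -0.12 and 0.12 m and y of tea_tin in the frame of cork_mat between -0.055 and 0.055 m and z of tea_tin in the frame of cork_mat between -0.003 and 0.007 m), for 0.2 s.
2. the case lies centred and straight on the play mat while the three still stand on the cork mat (all of step 1 and z of case in the frame of play_mat between -0.001 and 0.008 m and horizontal distance between case and play_mat below 0.015 m and angle between the y axis of case and the x axis of play_mat, either way round below 0.2 rad and angle between case's own z axis and vertical below 0.1 rad and linear speed of case below 0.02 m/s and angular speed of case below 0.3 rad/s), for 0.2 s.
3. the doll, the dice cup and the tea tin stand upright in the tray again, each where it stood at the start (distance of each of doll, dice_cup, tea_tin from where it was at the start of the episode below 0.015 m and angle between each of doll, dice_cup, tea_tin's own z axis and vertical below 0.12 rad and linear speed of each of doll, dice_cup, tea_tin below 0.02 m/s and angular speed of each of doll, dice_cup, tea_tin below 0.3 rad/s), for 0.2 s.
At the end, for the whole second after the job is handed in: The case rests lid up on the play mat, its centre within 15 mm of the mat's centre and its length within 0.2 rad of the mat's length; the doll, the dice cup and the tea tin each stand upright in the tray within 15 mm of where they stood at the start; all are released and at rest (all of step 3 and z of case in the frame of play_mat between -0.001 and 0.008 m and horizontal distance between case and play_mat below 0.015 m and angle between the y axis of case and the x axis of play_mat, either way round below 0.2 rad and angle between case's own z axis and vertical below 0.1 rad and linear speed of case below 0.02 m/s and angular speed of case below 0.3 rad/s); the robot touches nothing.
It fails at once if the doll, dice cup, tea tin or case is tipped over (angle between any of doll, dice_cup, tea_tin, case's own z axis and vertical above 0.7 rad).
It fails at once if the drinking cup, peg box or ring box is moved by more than 20 mm (distance of any of cup, peg_box, ring_box from where it was at the start of the episode above 0.02 m).
It also fails if it takes over 134 s, if anything falls off the work surface, if the arm or the gripper's body presses on something with over 40 N, if the wrist force passes 120 N, or if a joint passes its speed limit or range.

## Working session

There is one attempt and no reset: what is moved stays moved. The work goes in short steps, each a Python script; the robot and the scene stay as the last script left them, time stands still between calls to the robot, and variables do not carry over. Pictures are saved under pics/ and viewed, at most 14 in all, crops included, and the job is handed in when it is done.

```bash
mkdir -p pics
cat > h.py <<'E'
import numpy as np, cv2
from cell import env, kin, camera, calibration, job
def K(c): return np.array([[c['fx'],0,c['cx']],[0,c['fy'],c['cy']],[0,0,1.]])
def cal(n):
    c=calibration(n); R=cv2.Rodrigues(np.array(c['rvec'],float))[0]; return c,R,np.array(c['tvec'],float).reshape(3)
def rays(cc,uv):
    c,R,t=cc
    p=cv2.undistortPoints(np.array(uv,float).reshape(-1,1,2),K(c),np.array([c['k1'],0,0,0,0.])).reshape(-1,2)
    d=np.c_[p,np.ones(len(p))]
    return -R.T@t, d@R      # origin, world dirs (unit camera z)
def onplane(cc,uv,z):
    o,d=rays(cc,uv); return o+d*((z-o[2])/d[:,2])[:,None]
def cloud(cc,depth):
    v,u=np.indices(depth.shape); o,d=rays(cc,np.c_[u.ravel(),v.ravel()])
    return (o+d*depth.ravel()[:,None]).reshape(*depth.shape,3)
E
python3 - <<'E'
from h import *
for n in("side","top"):
    im,d=camera(n); cv2.imwrite(f"pics/{n}0.png",im); np.savez(f"{n}0.npz",im=im,d=d)
    c,R,t=cal(n); print(n,c,-R.T@t,R[2])
print(env.get_state(),env.nose_length)
E
```

```text
side {'fx': 382.29912395554766, 'fy': 382.29912395554766, 'cx': 272.68889315784753, 'cy': 204.65094672496534, 'k1': -0.019653112641500065, 'rvec': array([ 0.08408696, -2.89608723,  1.11405046]), 'tvec': array([0.60786345, 0.02756925, 0.86795149])} [0.56035069 0.59863212 0.67174736] [ 0.05439968 -0.66843725 -0.74177646]
top {'fx': 395.5031518517919, 'fy': 395.5031518517919, 'cx': 276.3084987747193, 'cy': 209.6953568992245, 'k1': -0.024572072271905436, 'rvec': array([ 2.08030827, -2.1545783 ,  0.22472322]), 'tvec': array([0.0382909 , 0.60528067, 0.9726534 ])} [0.39731626 0.02886069 1.07479876] [ 0.20198247 -0.01142401 -0.97932251]
{'time': 0.1, 'qpos': array([ 1.01391276,  0.47772249,  0.02234581,  1.55632348, -0.01148164,
        1.10931837, -0.08307336]), 'joint_velocities': array([ 1.23059325e-03, -1.02908684e-03,  9.08126872e-04, -2.59005573e-03,
        5.36708791e-04,  8.60737811e-04,  4.49130438e-05]), 'joint_torque': array([ 4.81521172e-03, -5.97752774e+01,  1.61371708e+00, -2.81950629e+01,
        1.27214834e-02,  5.08261626e-03, -1.60091247e-05]), 'tcp_pos': array([ 0.29267897, -0.60779555,  0.30303182]), 'orientation': array([-7.83029752e-04,  9.74923470e-01,  2.22538877e-01, -2.49100968e-04]), 'force': array([ 0.21584569, -0.59531732,  0.05356565]), 'torque': array([ 0.03356028,  0.01884724, -0.00503189]), 'gripper_force': 0.0, 'opening': 0.08544760716703897} 0.0726
```

View pics/top0.png

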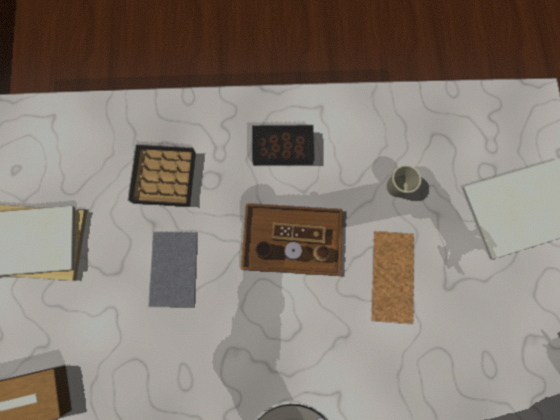

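View pics/side0.png

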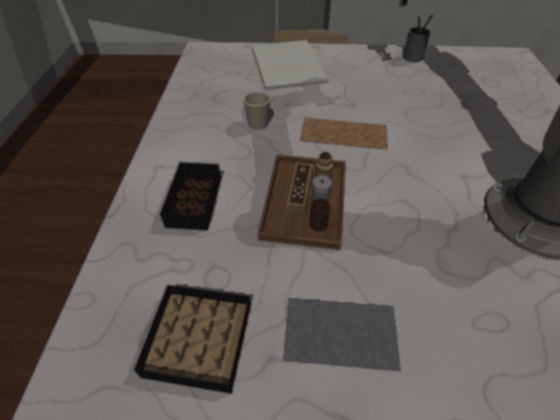

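Top view: dice cup at about (263,249), tin (292,250), doll (321,252), case (300,233), play mat (173,269), cork mat (393,277). The side view confirms this order. Next I measure the mats, tray and objects from both views.

```bash
cat > m.py <<'E'
from h import *
def biggest(mask,near=None):
    n,l,s,c=cv2.connectedComponentsWithStats(mask.astype(np.uint8))
    i=1+np.argmax(s[1:,4]); return (l==i).astype(np.uint8)
def rect(cc,mask,z):
    ct=max(cv2.findContours(mask,cv2.RETR_EXTERNAL,cv2.CHAIN_APPROX_NONE)[0],key=cv2.contourArea)
    P=onplane(cc,ct.reshape(-1,2),z)
    (c,s,a)=cv2.minAreaRect((P[:,:2]*1000).astype(np.float32)); return np.round(c,1),np.round(s,1),round(a,2),cv2.contourArea(ct)
boxes={"top":dict(cork=(362,222,60,110),play=(140,222,70,95),tray=(232,195,120,90)),
"side":dict(cork=(290,112,105,42),play=(275,290,130,85),tray=(250,145,110,110))}
if __name__=="__main__":
  for n in("top","side"):
    f=np.load(n+"0.npz"); im,d=f['im'],f['d']; cc=cal(n); P=cloud(cc,d)
    hsv=cv2.cvtColor(im,cv2.COLOR_BGR2HSV)
    H,S,V=[hsv[...,i].astype(int) for i in range(3)]
    for k,(x,y,w,h) in boxes[n].items():
        roi=np.zeros(V.shape,bool); roi[y:y+h,x:x+w]=1
        bg=np.median(V[roi])
        m=roi&((S>90) if k!="play" else (V<105)) 
        if n=="side" and k=="play": m=roi&(V<95)
        b=biggest(m); z=.024 if k=="tray" else .003
        print(n,k,rect(cc,b,z),"depth z med",np.round(np.median(P[b>0][:,2]),4))
    tz=P[...,2]; x,y,w,h=boxes[n]['tray']
    Q=P[y:y+h,x:x+w].reshape(-1,3)
    for lo,hi in((.056,.064),(.064,.07),(.07,.09),(.04,.048)):
        s=Q[(Q[:,2]>lo)&(Q[:,2]<hi)]
        if len(s): print(n,lo,len(s),s.min(0).round(3),s.max(0).round(3))
E
python3 m.py
python3 - <<'E'
from h import *
im=np.load("top0.npz")['im']; cv2.imwrite("pics/t1.png",cv2.resize(cv2.convertScaleAbs(im[195:285,235:350],alpha=1.6),None,fx=6.5,fy=6.5,interpolation=cv2.INTER_CUBIC))
E
```

```text
top cork (array([ 425.8, -290.1]), array([107.9, 236.9]), 83.68, 3410.5) depth z med 0.0038
top play (array([467. , 297.7]), array([120.2, 197.3]), 88.15, 3105.0) depth z med 0.0039
top tray (array([533.6, -23. ]), array([262.4, 177. ]), 84.36, 6265.0) depth z med 0.0086
top 0.056 72 [ 0.471 -0.114  0.056] [0.52  0.07  0.064]
top 0.064 197 [ 0.478 -0.08   0.064] [0.522 0.072 0.07 ]
top 0.07 225 [ 0.475 -0.11   0.07 ] [0.524 0.072 0.09 ]
top 0.04 815 [ 0.476 -0.11   0.04 ] [0.577 0.071 0.048]
side cork (array([ 426. , -289.2]), array([102.4, 233.9]), 83.68, 1730.5) depth z med 0.0039
side play (array([467.1, 299. ]), array([123.1, 200.1]), 88.17, 6969.0) depth z med 0.0028
side tray (array([533.8, -26.6]), array([299.6, 174.6]), 84.29, 6428.0) depth z med 0.009
side 0.056 212 [ 0.472 -0.106  0.056] [0.525 0.074 0.064]
side 0.064 290 [ 0.478 -0.092  0.064] [0.525 0.074 0.07 ]
side 0.07 235 [ 0.476 -0.103  0.07 ] [0.524 0.074 0.089]
side 0.04 988 [ 0.471 -0.11   0.04 ] [0.577 0.075 0.048]
```

View pics/t1.png

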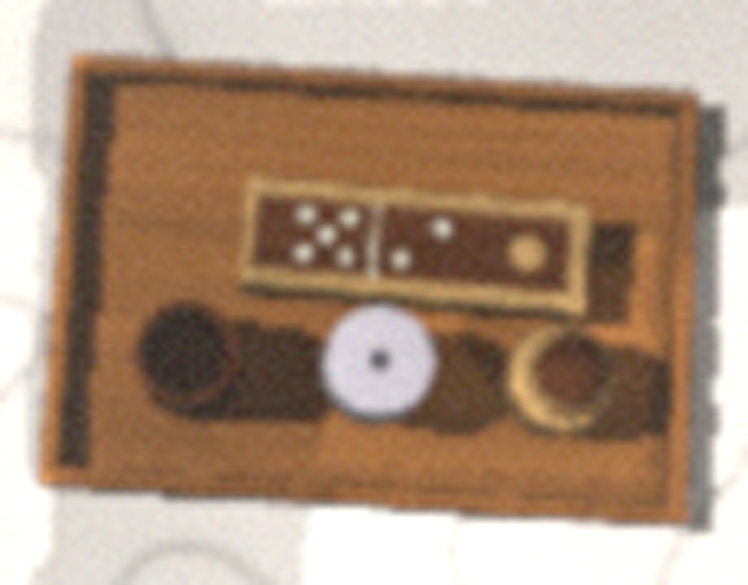

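Estimates: tray (0.534,-0.023) yaw -5.6°, cork (0.426,-0.290) yaw -6.3°, play mat (0.467,0.298) yaw -1.9°. The sizes match the given ones to within a few mm. Now a closer look with the wrist camera from two places.

```bash
cat >> h.py <<'E'
from scipy.spatial.transform import Rotation as Ro
def quat(a):   # tool down, closing axis at angle a (rad) from world x
    y=np.array([np.cos(a),np.sin(a),0]); z=np.array([0,0,-1.]); x=np.cross(y,z)
    q=Ro.from_matrix(np.c_[x,y,z]).as_quat(); return q[[3,0,1,2]]
E
python3 - <<'E'
from h import *
s=env.get_state(); print(kin.inverse_kinematics(s['tcp_pos'],s['orientation']))
for a in(np.radians(84.36),np.radians(84.36)-np.pi,np.radians(-5.6),np.radians(174.4)):
    for p in([.497,-.02,.3],[.497,-.02,.1],[.356,-.282,.1],[.467,.298,.1]):
        j=kin.inverse_kinematics(p,quat(a)); print(round(np.degrees(a)),p,None if j is None else np.round(j,2))
E
```

```text
[ 1.01390718  0.47772244  0.02235375  1.55632392 -0.01148572  1.10931807
 -0.08307006]
84 [0.497, -0.02, 0.3] [ 0.56  0.27 -0.75  1.94  0.21  1.02  1.19]
84 [0.497, -0.02, 0.1] [ 0.39  0.56 -0.58  2.09  0.52  0.63  0.92]
84 [0.356, -0.282, 0.1] [ 0.96  0.5  -0.52  2.19  0.46  0.56  1.57]
84 [0.467, 0.298, 0.1] [ 0.06  0.81 -1.01  1.94  0.88  0.92  0.06]
-96 [0.497, -0.02, 0.3] [ 0.2   0.21 -0.32  1.96  0.08  0.99 -1.83]
-96 [0.497, -0.02, 0.1] [ 0.03  0.5  -0.14  2.12  0.13  0.54 -1.88]
-96 [0.356, -0.282, 0.1] [ 0.52  0.45  0.01  2.22 -0.01  0.47 -1.12]
-96 [0.467, 0.298, 0.1] [-0.28  0.61 -0.51  1.96  0.47  0.68 -2.76]
-6 [0.497, -0.02, 0.3] [ 0.38  0.23 -0.53  1.95  0.14  1.   -0.32]
-6 [0.497, -0.02, 0.1] [ 0.25  0.53 -0.41  2.1   0.37  0.58 -0.53]
-6 [0.356, -0.282, 0.1] [ 0.75  0.46 -0.26  2.21  0.24  0.5   0.21]
-6 [0.467, 0.298, 0.1] [-0.04  0.73 -0.85  1.95  0.75  0.82 -1.41]
174 [0.497, -0.02, 0.3] [ 0.87  0.41 -1.17  1.92  0.43  1.09  2.56]
174 [0.497, -0.02, 0.1] [-0.93  1.02  1.26  2.17 -1.23  1.03 -2.18]
174 [0.356, -0.282, 0.1] [ 0.28  0.47  0.31  2.24 -0.3   0.47 -2.41]
174 [0.467, 0.298, 0.1] [ 0.16  0.94 -1.2   1.94  1.03  1.06  1.54]
```

Run:
```python
from h import *
A=np.radians(84.36)-np.pi
for i,p in enumerate(([.44,-.02,.34],[.52,-.06,.34])):
    try: env.reach(p,quat(A))
    except Exception as e: print(e); continue
    env.dwell(.3)
    c=calibration("wrist"); im,d=camera("wrist"); np.savez(f"w{i}.npz",im=im,d=d,**{'c_'+k:v for k,v in c.items()})
    cc=cal("wrist"); print(-cc[1].T@cc[2],cc[1][2],env.get_state()['time'],env.get_state()['tcp_pos'])
    cv2.imwrite(f"pics/w{i}.png",im)
```

```text
[ 0.51149074 -0.02699021  0.41014575] [-0.27701913  0.02829312 -0.96044776] 2.625 [ 0.44004949 -0.02021503  0.33996102]
[ 0.59098317 -0.0663128   0.41052279] [-0.27661325  0.02768432 -0.96058247] 3.425 [ 0.51955723 -0.05962086  0.3402894 ]
```

View pics/w0.png

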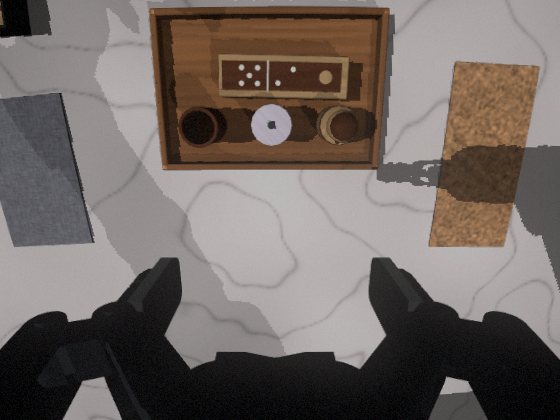

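View pics/w1.png

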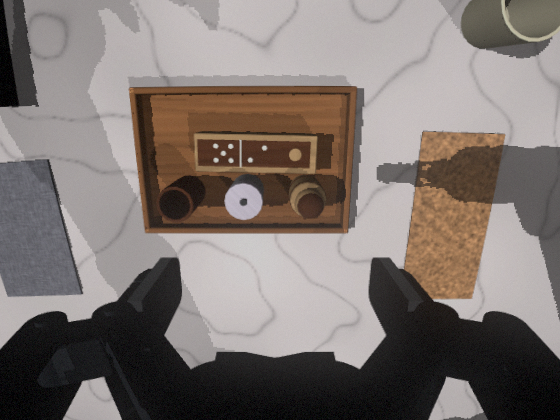

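Wrist views: in w0 the tin button is at (271,125), cup (199,127), doll cap (343,125), case corners (219,54)–(349,98). In w1 the button is at (243,201), cup (177,200), doll (309,203), case (195,133)–(316,173). Next I triangulate the tin and cross-check the rest against depth and plane casts.

```bash
cat > m2.py <<'E'
from h import *
def tri(ccs,uvs):
    A=np.zeros((3,3));b=np.zeros(3)
    for cc,uv in zip(ccs,uvs):
        o,d=rays(cc,[uv]); d=d[0]/np.linalg.norm(d[0]); M=np.eye(3)-np.outer(d,d); A+=M;b+=M@o
    return np.linalg.solve(A,b)
def rectxy(P):
    c,s,a=cv2.minAreaRect((P[:,:2]*1000).astype(np.float32)); return np.round(c,1),np.round(s,1),round(a,2)
def circ(P):
    x,y=P[:,0],P[:,1]; s=np.linalg.lstsq(np.c_[2*x,2*y,np.ones(len(x))],x*x+y*y,rcond=None)[0]
    return s[:2].round(4),round(float(np.sqrt(s[2]+s[0]**2+s[1]**2)),4)
ccs=[];lid=[];case=[];corn=[]
for i in(0,1):
    f=np.load(f"w{i}.npz"); im,d=f['im'],f['d']; c={k[2:]:f[k] for k in f.files if k[:2]=='c_'}
    cc=(c,cv2.Rodrigues(c['rvec'])[0],c['tvec'].reshape(3)); ccs.append(cc)
    H,S,V=[a.astype(int) for a in cv2.split(cv2.cvtColor(im,cv2.COLOR_BGR2HSV))]
    x0,y0,x1,y1=[(145,2,395,178),(125,80,362,240)][i]
    roi=np.zeros(V.shape,bool);roi[y0:y1,x0:x1]=1
    def big(m):
        m=cv2.morphologyEx((m&roi).astype(np.uint8),cv2.MORPH_OPEN,np.ones((3,3)))
        ct=max(cv2.findContours(m,cv2.RETR_EXTERNAL,cv2.CHAIN_APPROX_NONE)[0],key=cv2.contourArea); return ct.reshape(-1,2)
    t=big(S>100); print("tray",rectxy(onplane(cc,t,.024)))
    roi2=roi.copy(); roi=np.zeros(V.shape,bool); cx,cy=[(271,125),(243,201)][i]; roi[cy-24:cy+24,cx-24:cx+24]=1
    l=big((S<70)&(V>90)); e=cv2.fitEllipse(cv2.convexHull(l)); lid.append(e[0]); print("lid",e)
    print(" lid z.066",circ(onplane(cc,cv2.convexHull(l).reshape(-1,2),.066)))
    corn.append([[151,10],[388,9],[131,88],[356,88]][2*i:2*i+2])
    P=cloud(cc,d); Q=P[roi2]
    k=Q[(abs(Q[:,2]-.044)<.0025)&(Q[:,0]>.527)]; print("case top",len(k),rectxy(k),np.median(k[:,2]))
    for nm,(yy,xx) in dict(cup=(.056,.504),doll=(-.095,.489),tin=(-.0194,.497)).items():
        q=Q[np.hypot(Q[:,0]-xx,Q[:,1]-yy)<.035]; zt=np.percentile(q[:,2],98)
        s=q[q[:,2]>zt-(.005)]; print(nm,"ztop",zt.round(4),rectxy(s))
    # pale rim of cork/play
    for nm,bx,m in(("cork",[(425,55,545,252),(400,125,510,305)][i],(S>90)),("play",[(0,88,98,250),(0,155,85,300)][i],V<110)):
        roi=np.zeros(V.shape,bool);roi[bx[1]:bx[3],bx[0]:bx[2]]=1
        print(nm,rectxy(onplane(cc,big(m),.003)))
print("lid tri",tri(ccs,lid))
for a,b in zip(*corn): print("traycorner tri",tri(ccs,[a,b]))
for a,b in(((219,54),(195,133)),((349,58),(316,137)),((347,99),(316,174)),((219,97),(195,170))): print("casecorner",tri(ccs,[a,b]).round(4))
for a,b in(((343,118),(309,205)),((199,127),(177,200))): print(tri(ccs,[a,b]).round(4))
E
python3 m2.py
```

```text
tray (array([535.1, -22.7]), array([262.2, 178.2]), 84.27)
lid ((270.9319763183594, 124.33904266357422), (40.66812515258789, 41.743812561035156), 2.619615077972412)
 lid z.066 (array([ 0.4997, -0.0217]), 0.0212)
case top 5091 (array([549. , -39.7]), array([139.9,  44. ]), 84.3) 0.04475319003995676
cup ztop 0.073 (array([505. ,  52.9]), array([40.6, 41.2]), 21.1)
doll ztop 0.0875 (array([491.8, -94.3]), array([26.2, 25.3]), 84.62)
tin ztop 0.4101 (array([511.5, -27.1]), array([0., 0.]), 0.0)
cork (array([ 426.6, -289.4]), array([109.7, 238.5]), 83.64)
play (array([468.3, 297.3]), array([124.2, 199.9]), 87.69)
tray (array([535.8, -22.8]), array([262. , 177.7]), 84.41)
lid ((243.02462768554688, 200.98422241210938), (36.67341613769531, 38.75556182861328), 112.44355773925781)
 lid z.066 (array([ 0.4997, -0.0216]), 0.0214)
case top 4371 (array([548.4, -39.6]), array([139.6,  44.3]), 83.03) 0.0447894660360903
cup ztop 0.073 (array([504.9,  53. ]), array([41.5, 41.3]), 62.82)
doll ztop 0.0877 (array([491.9, -94. ]), array([25.7, 24.5]), 84.84)
tin ztop 0.0689 (array([499.7, -21.7]), array([41.7, 41.6]), 2.67)
cork (array([ 426.9, -289.4]), array([109.4, 238.1]), 83.54)
play (array([534.7, 252. ]), array([64.9, 37.4]), 1.54)
lid tri [ 0.50005071 -0.02169204  0.06624088]
traycorner tri [0.63667359 0.09869912 0.01788472]
traycorner tri [ 0.60952327 -0.1611752   0.02376705]
casecorner [0.578  0.0261 0.0407]
casecorner [ 0.56   -0.1099  0.0461]
casecorner [ 0.5182 -0.1067  0.0446]
casecorner [0.5349 0.0339 0.0345]
[ 0.5001 -0.0902  0.1043]
[0.5048 0.0571 0.0507]
```

Everything agrees: lid z 0.066, case top 0.0447 and sizes within 1 mm. I'll start with the doll.

```bash
cat > act.py <<'E'
from h import *
A=np.radians(84.3)-np.pi
SP=dict(doll=(.4917,-.0943),tea_tin=(.4998,-.0217),dice_cup=(.505,.054))
e=np.array([np.cos(np.radians(-6.4)),np.sin(np.radians(-6.4))])
CK={k:tuple(np.array([.4265,-.2895])+u*e) for k,u in dict(doll=-.066,tea_tin=.002,dice_cup=.07).items()}
ZG=.096; HI=.20
def st(m):
    s=env.get_state(); print(m,"t%.1f"%s['time'],s['tcp_pos'].round(4),"open %.4f"%s['opening'],"gf %.1f"%s['gripper_force'],s['force'].round(1))
def pick(xy,z,op=.06,f=35,a=A,first=True):
    env.grip(op); env.reach([*xy,HI],quat(a)); 
    env.movel([*xy,z],.12); env.grip(.0,f); st("gripped")
    env.movel([*xy,HI],.15); st("lifted")
def place(xy,z,op=.06):
    env.movel([*xy,HI],.25); env.movel([*xy,z],.1); env.dwell(.2); st("down")
    env.grip(op); env.dwell(.2); env.movel([*xy,HI],.15); st("away")
E
python3 - <<'E'
from act import *
pick(SP['doll'],ZG);
E
```

```text
gripped t5.8 [ 0.4923 -0.0944  0.097 ] open 0.0410 gf 35.0 [-0.3  0.9  5.9]
lifted t6.6 [ 0.4911 -0.0943  0.1993] open 0.0405 gf 35.5 [-0.3  0.1 -0.7]
```

Run:
```python
from act import *
place(CK['doll'],ZG-.002)
pick(SP['tea_tin'],ZG); place(CK['tea_tin'],ZG-.002)
im,d=camera("top"); cv2.imwrite("pics/t2.png",im[190:330,220:440].repeat(3,0).repeat(3,1))
```

```text
down t9.1 [ 0.3611 -0.2823  0.0941] open 0.0407 gf 35.5 [ 0.2 -0.7 -1.1]
away t10.5 [ 0.3604 -0.2819  0.1994] open 0.0602 gf 0.0 [-0.  -0.3 -0.8]
gripped t13.1 [ 0.5001 -0.0217  0.0963] open 0.0410 gf 35.3 [-0.7 -0.9  4.1]
lifted t14.0 [ 0.4992 -0.0218  0.1992] open 0.0410 gf 35.5 [ 0.4  0.2 -1.3]
down t16.6 [ 0.4287 -0.2899  0.0943] open 0.0411 gf 35.5 [-0.4  0.2 -0.6]
away t18.0 [ 0.428  -0.2895  0.1993] open 0.0599 gf 0.0 [-0.6 -0.  -0.3]
```

View pics/t2.png

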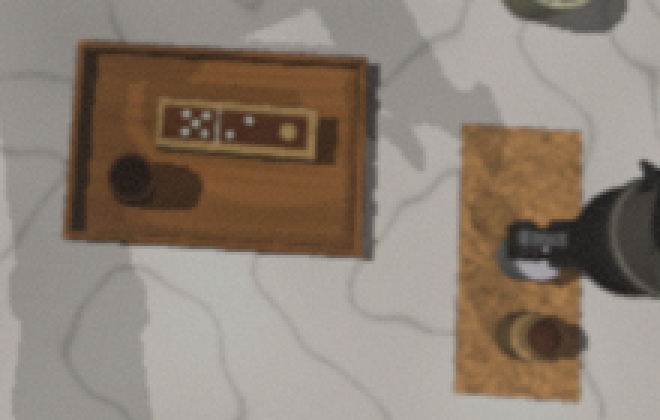

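Doll (520,340) and tin (535,262) stand upright on the cork; the case hasn't moved and the dice cup is next.

Run:
```python
from act import *
pick(SP['dice_cup'],ZG); place(CK['dice_cup'],ZG-.002)
# case: approach and lift
B=np.radians(-6.0); env.grip(.068)
c=(.5488,-.0397)
env.reach([*c,HI],quat(B)); st("above")
env.movel([*c,.083],.1); st("low"); env.grip(0,60); st("gripped")
env.movel([*c,.18],.1); st("lifted"); print(env.get_state()['qpos'].round(2))
im,d=camera("side"); np.savez("s3.npz",im=im,d=d); cv2.imwrite("pics/s3.png",im[90:390,180:420].repeat(2,0).repeat(2,1))
for a in(88.05,-91.95): 
  j=kin.inverse_kinematics([.4673,.298,.2],quat(np.radians(a))); print(a,None if j is None else np.round(j,2))
```

```text
gripped t20.9 [0.5057 0.0541 0.0969] open 0.0403 gf 35.9 [-0.3 -0.8  6.3]
lifted t21.8 [0.5044 0.0538 0.1992] open 0.0404 gf 35.4 [-0.2 -0.8 -1.2]
down t24.7 [ 0.4962 -0.2974  0.0941] open 0.0408 gf 35.5 [-0.5 -1.  -0.5]
away t26.1 [ 0.4955 -0.2971  0.1992] open 0.0596 gf 0.0 [-0.2  0.3  0.2]
above t27.4 [ 0.5487 -0.0412  0.1997] open 0.0680 gf 0.0 [-0.3 -0.1 -0.4]
low t28.7 [ 0.5493 -0.0397  0.0836] open 0.0682 gf 0.0 [-0.3  0.8  0. ]
gripped t29.1 [ 0.5492 -0.0397  0.0837] open 0.0432 gf 62.3 [-1.8  0.4  6.2]
lifted t30.2 [ 0.5483 -0.0398  0.1793] open 0.0430 gf 61.3 [ 0.6 -0.5 -4.3]
[ 0.5   0.52 -0.69  1.93  0.43  0.85 -0.53]
88.05 [ 0.12  0.65 -1.08  1.89  0.68  1.02  0.28]
-91.95 [-0.34  0.44 -0.43  1.92  0.24  0.83 -2.5 ]
```

View pics/s3.png

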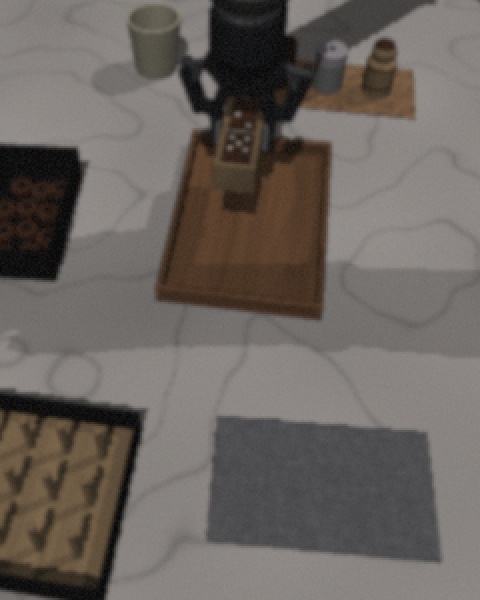

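The case is held level over the tray and the play mat (320,490) is clear. Now I place it.

Run:
```python
from act import *
g=(.4673,.298); q=quat(np.radians(88.05))
env.reach([*g,.18],q); env.dwell(.2); st("over")
print(env.movel([*g,.0805],.08,stop_force=12)); env.dwell(.3); st("down")
env.grip(.068); env.dwell(.2); env.movel([*g,.20],.12); st("away")
q2=quat(A); env.reach([.40,-.02,.34],q2); env.dwell(.3)
cc=cal("wrist"); im,d=camera("wrist"); st("look"); P=cloud(cc,d)
t,dt=camera("top"); cv2.imwrite("pics/w4.png",im); cv2.imwrite("pics/t4.png",t[190:330,130:440].repeat(2,0).repeat(2,1))
from m import rect,biggest
Pt=cloud(cal("top"),dt)
for n,p in(("w",P),("t",Pt)):
    m=(abs(p[...,2]-.041)<.003)&(abs(p[...,0]-.467)<.08)&(abs(p[...,1]-.298)<.12)
    X=(p[m][:,:2]*1000).astype(np.float32)
    print(n,len(X),len(X) and cv2.minAreaRect(X), len(X) and np.median(p[m][:,2]))
```

```text
over t31.7 [0.4681 0.2968 0.1799] open 0.0432 gf 61.4 [-0.   0.  -3.7]
True
down t33.2 [0.4671 0.2979 0.0808] open 0.0433 gf 62.1 [-0.2 -1.2  5.4]
away t35.0 [0.467  0.2976 0.1992] open 0.0678 gf 0.0 [-0.1  0.7 -0.3]
look t37.1 [ 0.4001 -0.0199  0.3398] open 0.0681 gf 0.0 [-0.6  0.4  0.2]
w 2630 ((468.2369079589844, 295.1006164550781), (45.404422760009766, 140.76165771484375), 85.0217514038086) 0.041745654211879785
t 716 ((468.1454162597656, 298.4098205566406), (45.38651657104492, 137.3817596435547), 87.2940673828125) 0.04193363276709994
```

View pics/w4.png

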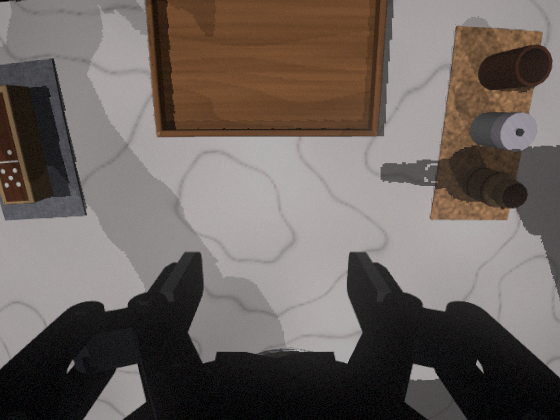

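View pics/t4.png

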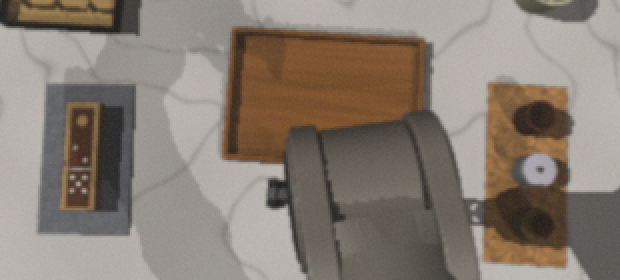

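The case lies lid up in the middle of the play mat (measured 468,298 mm; mat 467,298), and all three stand upright on the cork. Now I return them: cup, tin, doll.

Run:
```python
from act import *
for k in("dice_cup","tea_tin","doll"):
    pick(CK[k],ZG-.003); place(SP[k],ZG)
env.reach([.44,-.02,.34],quat(A)); env.dwell(.3)
cc=cal("wrist"); im,d=camera("wrist"); st("look"); P=cloud(cc,d); cv2.imwrite("pics/w5.png",im)
for k,z in(("dice_cup",.073),("doll",.0877),("tea_tin",.067)):
    m=(np.hypot(P[...,0]-SP[k][0],P[...,1]-SP[k][1])<.035)&(abs(P[...,2]-z)<.005)
    print(k,SP[k],cv2.minAreaRect((P[m][:,:2]*1000).astype(np.float32)))
```

```text
gripped t40.0 [ 0.4967 -0.2976  0.094 ] open 0.0406 gf 35.9 [ 0.2 -0.7  7.1]
lifted t40.8 [ 0.4954 -0.297   0.1991] open 0.0402 gf 35.5 [ 0.1  0.1 -1.2]
down t43.8 [0.5043 0.0538 0.0966] open 0.0406 gf 36.6 [-5.3 -0.8 10.2]
away t45.2 [0.5045 0.0538 0.1993] open 0.0600 gf 0.0 [ 0.3 -0.4  0.5]
gripped t48.0 [ 0.429  -0.29    0.0939] open 0.0417 gf 35.1 [-1.5  1.   7.1]
lifted t48.9 [ 0.4279 -0.2894  0.1992] open 0.0412 gf 35.5 [ 0.1 -0.7 -0.4]
down t51.6 [ 0.499  -0.0219  0.0966] open 0.0410 gf 36.6 [-5.9 -0.5 11.6]
away t52.9 [ 0.4993 -0.0218  0.1993] open 0.0597 gf 0.0 [ 0.  -1.2  0.1]
gripped t55.6 [ 0.3613 -0.2824  0.0939] open 0.0408 gf 35.1 [-0.6  0.3  4.8]
lifted t56.5 [ 0.3604 -0.2819  0.1994] open 0.0404 gf 35.5 [ 0.1  0.2 -0.9]
down t58.9 [ 0.491  -0.0944  0.0966] open 0.0409 gf 36.7 [-5.   0.1 10.3]
away t60.3 [ 0.4912 -0.0943  0.1994] open 0.0604 gf 0.0 [-0.3  0.2  0.1]
look t61.4 [ 0.44   -0.0204  0.3391] open 0.0601 gf 0.0 [0.3 0.2 1.2]
dice_cup (0.505, 0.054) ((503.55584716796875, 53.60564422607422), (40.8284797668457, 41.13007354736328), 22.429861068725586)
doll (0.4917, -0.0943) ((490.1524658203125, -93.63993835449219), (25.135128021240234, 25.304018020629883), 84.6734390258789)
tea_tin (0.4998, -0.0217) ((498.3473205566406, -20.98683738708496), (41.8095588684082, 42.133995056152344), 73.48157501220703)
```

View pics/w5.png

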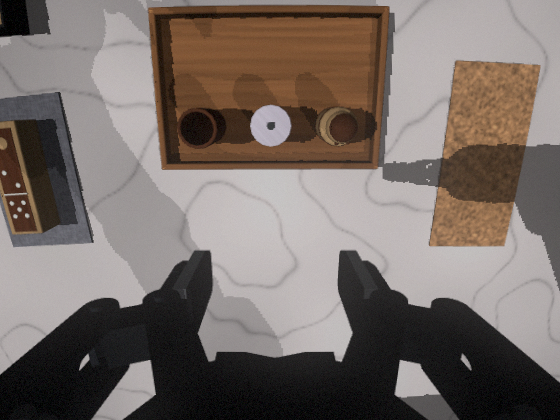

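The cup (199,128), tin (271,126) and doll (340,126) are back upright within about 2 mm of their starting spots. The case is on the play mat and the arm is clear.

```bash
python3 -c "
from h import *
print(job.job_done())"
```

```text
the job is handed in; nothing more can be done
None
```

I handed the job in at about 61 s: the case lies lid up in the middle of the play mat, and the doll, dice cup and tea tin are back upright, each measured about 2 mm from its starting spot; the hand-in returned no verdict.

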